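# Slide the palette board home in the paint box and lock it

### The job

With a fingertip, gently push the loose plywood palette board along the rails of the wooden paint box, towards the high end wall, until you feel it drop into its notches and it lies flush with the box's sides. Then push the wooden turn-button round by its upright pin until it lies across the board and locks it. Only push: do not lift or tip the board, do not force it once it has stopped, and leave the tubes, jars, bottles and other things where they are.

Things in the scene. Friction and masses are not known exactly. Their poses are not given: they have to be found in the camera images.
- paint_box: Open wooden paint box fixed to the table, 360 x 212 x 67 mm. Origin: centre of its underside; x = slide direction, towards the high end wall (67 mm; the other is 45 mm high), y left, z up. Side cheeks 16 mm thick, inner faces at y = +-90 mm, tops 67 mm up. Inside each a rail 15 mm wide, top 55 mm up. Within: floor at 8 mm, divider and tubes under 31 mm
- home (a point): Point on the box, at its x = 60 mm, y = 0, 55 mm above the table: where the board's origin lies when home. Each rail has two notches, 17 mm long, 11 mm deep, centred 80 mm before and behind this point in x (box x = -20 and 140 mm); their upright walls stop the board's cleats, with 2.5 mm play either way
- palette_board: Loose plywood board, 0.3 to 0.5 kg, 200 (x, along box x) x 176 (y) x 12 mm, 2 mm play at each side. Origin: centre of the plywood's underside. Below it two cross cleats, 12 mm long, 8 mm high, at x = +-80 mm. Start: cleats on the rails, origin 63 mm above the table, 70 to 130 mm short of home. Home: origin at 55 mm, top flush with the cheeks
- trailing_edge (a point): Middle of the board's trailing end face (board x = -100 mm, half way up its 12 mm): push here, along box x; 1 to 5 N slides it. At home it is at box x = -40 mm. Behind it the box is open and free down to 46 mm above the table. A board that hangs on the fingertip once stopped falls in when the fingertip backs off
- turn_button (a joint): Turn-button's angle, rad, anticlockwise from above: 0 = bar points along box +x over the cheek; negative = outward, off the box (starts -0.5 to 0); 1.57 = straight across the board, locked; stop at 1.62. Stays where left; 1 to 1.5 N at the pin turns it. Bar 14 mm wide, 12 mm behind to 62 mm ahead of the pivot, 70 to 79 mm above the table: clears the board only when that is home
- button_pin (a point): Top end, centre, of the turn-button's upright round wooden pin: 13 mm thick, 48 mm out from the pivot, from 79 to 112 mm above the table
- button_pivot (a point): Pivot axis of the turn-button at the top of the bar, 79 mm above the table, on the right-hand cheek: box x = -10 mm, y = -98 mm
- tube1: Paint tube lying in the box, 85 x 30 x 20 mm; leave alone. Origin: underside
- tube2: Paint tube lying in the box, 85 x 30 x 20 mm; leave alone. Origin: underside
- brush_jar: Glass jar, 76 mm wide and 100 mm high, with brushes standing up to about 235 mm; leave alone. Origin: centre of underside
- bottle_tall: Tall squeeze bottle, 70 mm wide, 200 mm high; leave alone. Origin: centre of underside
- bottle_small: Small squeeze bottle, 62 mm wide, 150 mm high; leave alone. Origin: centre of underside
- mug: White mug, 76 mm wide, 85 mm high; leave alone. Origin: centre of underside
- pastel_tray: Cardboard tray of pastels, 90 x 160 x 20 mm; leave alone. Origin: centre of underside
- glass_jar: Glass jar with a steel lid, 80 mm wide, 110 mm high; leave alone. Origin: centre of underside

How it is judged:
On the way, in this order (a step that is already met when the one before it is completed fails the run):
1. the board has dropped into its notches (x of palette_board in the frame of paint_box between 0.056 and 0.064 m and z of palette_board in the frame of paint_box below 0.0575 m and angle between palette_board's own z axis and vertical below 0.03 rad), for 0.2 s.
2. the turn-button lies across the board (value of joint turn_button above 1.3 rad), for 0.2 s.
At the end, for the whole second after the job is handed in: The board rests home in its notches (origin within 4 mm of the home point along the box, no more than 57.5 mm above the table, level within 0.03 rad), and the turn-button stands at more than 1.3 rad, both at rest (all of step 1 and value of joint turn_button above 1.3 rad and linear speed of palette_board below 0.01 m/s and velocity of joint turn_button between -0.05 and 0.05 rad/s); the robot touches nothing.
It fails at once if the board is lifted more than 10 mm off the rails (z of palette_board in the frame of paint_box above 0.073 m).
It fails at once if the board is tipped more than 0.2 rad (angle between palette_board's own z axis and vertical above 0.2 rad).
It fails at once if the board is forced (over 40 N from the fingers) (contact force between the fingers and palette_board above 40 N).
It fails at once if a bystander is moved more than 30 mm (distance of any of tube1, tube2, brush_jar, bottle_tall, bottle_small, mug, pastel_tray, glass_jar from where it was at the start of the episode above 0.03 m).
It also fails if it takes over 48 s, if anything falls off the work surface, if the arm or the gripper's body presses on something with over 40 N, if the wrist force passes 120 N, or if a joint passes its speed limit or range.

### The arm

A 6-joint arm with a two-finger parallel gripper is mounted at the origin on the work surface. World frame = base frame: x ahead of the robot, y to its left, z up, the work surface at z = 0. Lengths are in m, angles in rad, forces in N, time in s.
With the tool pointing down it reaches from about 0.35 to 0.925 m from the base axis. Payload 6.4 kg.
Tool frame: the origin (TCP) lies at the very end of the fingers, on their centre line; the grasp point (between the pads) lies 19 mm behind it; z points along the fingers, y is the direction in which the jaws open and shut (so a half turn about z gives the same grasp; the last joint's range is limited). The gripper opens to 85 mm and grips with 20 to 120 N. Pads are 22 mm wide; open, the fingers measure 114 mm over their backs; the gripper's body (76 mm by 85 mm) begins 54 mm behind the grasp point. The pads swing forward as they close: fully open they stand 13 mm farther back than shut.
Start: joints at [-1.309, 0.245, 1.558, -0, 1.339, -0.174], TCP at [0.274, -0.589, 0.231] pointing down, gripper open.
Joint ranges: [-3.13, 3.13], [-1.02, 2.26], [0.13, 2.54], [-0.95, 4.09], [0.21, 2.88], [-2.74, 2.74]. Speed limits (rad/s): [2.57, 2.57, 3.14, 3.14, 3.14, 3.14].

### API

Orientations are given as [roll, pitch, yaw] about the fixed x, y, z axes, in that order (R = Rz(yaw) Ry(pitch) Rx(roll)).
In Python, from workcell import readout, read_camera, workorder gives the robot as it stands.
- The arm moves only by the tool arm_command, never from a script. Its argument "moves" is a list of rows, each an object of numbers: "x", "y", "z": the shift along the world's x, y, z in cm; "spin": the turn about the world's z in degrees; "hand": the closure in counts, from 0 (fully open) to 255 (shut). A call has 1 to 12 rows; each row is the pose to reach, as a shift and turn from the pose measured when the call began; what a row does not reach only later rows make up. A row lasts 1/8 s, in which the tool goes at most 62.5 mm and 10.7 degrees, less where a joint would pass 70% of its speed; a pose out of reach is approached as far as the arm can. A call with a gripper value outside its range is refused whole. The fingers move at their own pace and stop on an object; "force" is the grip in N (left out, the last holds). Time passes only in rows, so rows that repeat a pose let the fingers close. It gives the time, the measured TCP pose, the force and the opening at its end, in the units of the state.
- readout.get_state(): the state, without advancing time (a new reading comes with each control period).
- read_camera(name): name is "side" or "top"; returns a dict with "image" (480x640x3 uint8, red, green, blue), "camera_matrix" (3x3 intrinsics, pixels), "rvec" (rotation vector, rad) and "tvec" (3), from world to camera coordinates, as OpenCV has them. Camera axes: x right, y down, z forward; pixel columns grow to the right and rows downward; lengths in m; the calibration is good to about 2 mm. A picture is of the moment at which its call begins. There is no depth.
- workorder.sign_off(): hands the job in, once; it reports no verdict.
The state is a dict: "time": time; "q": joint angles; "joint_vel": joint speeds; "joint_torque": joint torques, N m; "ee_pos": TCP position; "tcp_rot": TCP orientation; "contact_force": force on the tool from outside, world axes, zero at the start; "torque": the same for the moment, N m; "finger_gap": finger opening in m.
Only numpy, scipy, OpenCV 4.12 (cv2) and the standard library are available. Lean on these libraries where they do the work, as an engineer would, in place of code of your own. Each camera call takes 0.05 s, during which the arm holds its last target.

## Working session

There is one attempt and no reset: what is moved stays moved. The work goes in short steps, Python scripts to look and compute and a tool call to move; the robot and the scene stay as the last step left them, time stands still between calls to the robot, and variables do not carry over. Pictures are saved under pics/ and viewed, and the job is handed in when it is done.

Besides the shell and the picture viewer there is one more tool, called after "Emit:" as name(argument=value, ...) on one line, values as JSON. arm_command: Moves the arm, as the interface text tells. Its arguments: {"type":"object","properties":{"moves":{"type":"array","items":{"type":"object","properties":{"x":{"type":"number"},"y":{"type":"number"},"z":{"type":"number"},"spin":{"type":"number"},"hand":{"type":"number"}}}},"force":{"type":"number"}},"required":["moves"]}

```bash
mkdir -p pics
cat > h.py <<'E'
import cv2,numpy as np
from workcell import readout, read_camera, workorder
def snap(n,tag):
    c=read_camera(n); cv2.imwrite(f'pics/{tag}.png',c['image'][:,:,::-1]); np.savez(f'pics/{tag}.npz',**c); return c
def ray(c,u,v):
    R=cv2.Rodrigues(np.array(c['rvec'],float))[0]; K=np.array(c['camera_matrix']); t=np.array(c['tvec'],float).ravel()
    d=R.T@np.linalg.solve(K,[u,v,1.]); return -R.T@t, d
def plane(c,u,v,z):
    o,d=ray(c,u,v); return o+d*(z-o[2])/d[2]
def proj(c,P):
    return cv2.projectPoints(np.array(P,float).reshape(-1,3),np.array(c['rvec'],float),np.array(c['tvec'],float),np.array(c['camera_matrix']),None)[0].reshape(-1,2)
E
python3 - <<'E'
from h import *
for n in('top','side'):
    c=snap(n,n+'0'); print(n,ray(c,320,240))
print(readout.get_state())
E
```

```text
top (array([0.54826298, 0.00451164, 1.43066099]), array([ 0.06809357,  0.00358964, -0.99770684]))
side (array([0.27063004, 1.26772492, 0.85552104]), array([ 0.23811109, -0.83297545, -0.4994926 ]))
{'time': 0.1, 'q': array([-1.30907339e+00,  2.45780542e-01,  1.55889163e+00,  1.57842366e-05,
        1.33868878e+00, -1.74093755e-01]), 'joint_vel': array([-0.00121362, -0.00024254, -0.00375036, -0.0010535 ,  0.00104656,
       -0.00030164]), 'joint_torque': array([-6.97186952e-04, -4.30669713e+01, -3.27129614e+01, -2.04697317e-04,
        2.82772344e-03,  1.00170146e-05]), 'ee_pos': array([ 0.27427985, -0.5887472 ,  0.23026755]), 'tcp_rot': array([-3.13985375e+00, -3.21417993e-04,  4.35812772e-01]), 'contact_force': array([-0.48216747,  1.47947323, -1.30280254]), 'torque': array([-0.04590289,  0.02280017,  0.0120175 ]), 'finger_gap': 0.08545325414158204}
```

View pics/top0.png

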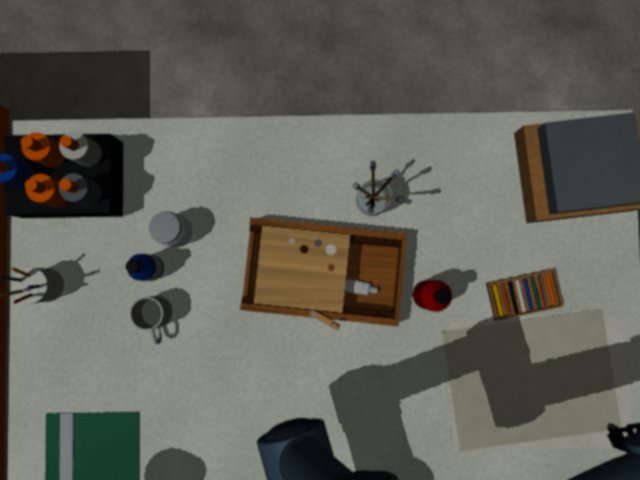

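View pics/side0.png

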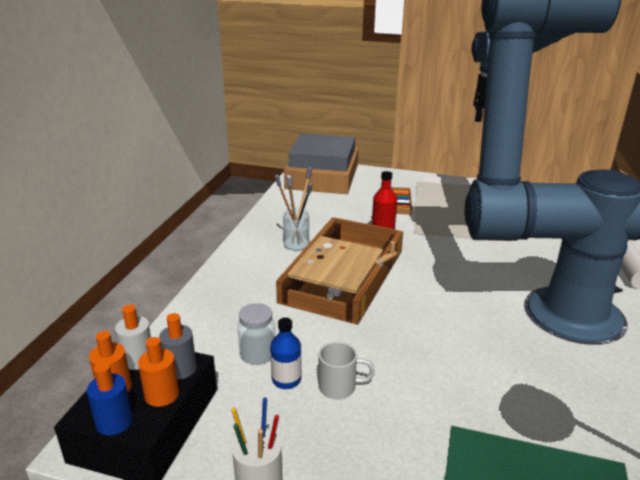

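The top view shows the box at the centre of the table. The board lies to the left, around (300,268), and the button is at (325,318), so the slide direction is image-right (world −y). I'll zoom in.

Run:
```python
from h import *
im=cv2.imread('pics/top0.png')[205:337,230:420]
cv2.imwrite('pics/top0z.png',cv2.resize(im,None,fx=4,fy=4,interpolation=cv2.INTER_CUBIC))
im=cv2.imread('pics/side0.png')[205:335,265:415]
cv2.imwrite('pics/side0z.png',cv2.resize(im,None,fx=4.5,fy=4.5,interpolation=cv2.INTER_CUBIC))
```

```text
(no output)
```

View pics/top0z.png

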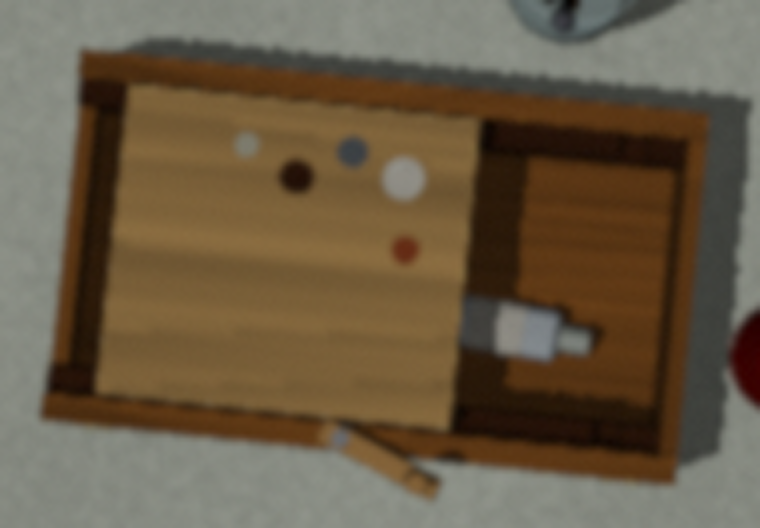

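View pics/side0z.png

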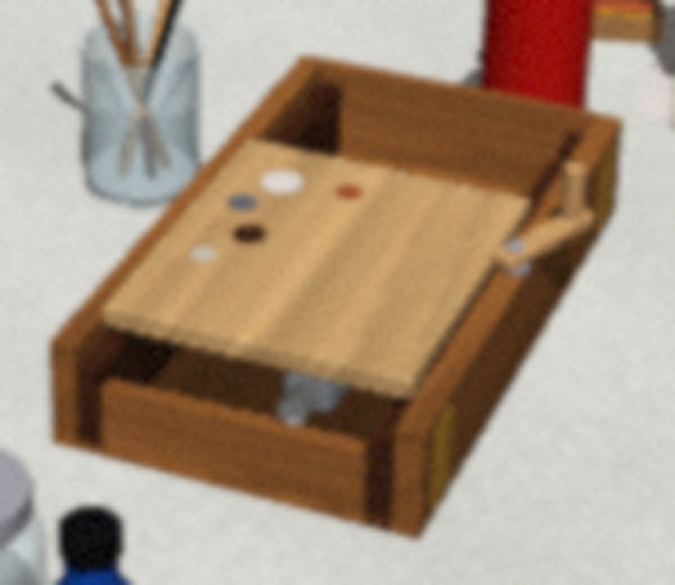

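The zoomed top view shows the box cheek corners at (82,52), (708,115), (675,482) and (42,418). The board corners are at (127,85), (482,120), (452,432) and (97,395), the pivot screw at (340,437) and the pin near (425,480). The side view shows the pin upright on the bar.

```bash
cat >> h.py <<'E'
def z(c,p,h,s=4,off=(230,205)): return plane(c,(p[0]+.5)/s-.5+off[0],(p[1]+.5)/s-.5+off[1],h)
E
python3 - <<'E'
from h import *
c=np.load('pics/top0.npz')
B=np.array([z(c,p,.067) for p in[(82,52),(708,115),(675,482),(42,418)]])
P=np.array([z(c,p,.075) for p in[(127,85),(482,120),(452,432),(97,395)]])
for n,Q in(('box',B),('board',P)):
    print(n,Q.round(4).tolist(),[round(np.linalg.norm(Q[i]-Q[(i+1)%4]),4) for i in range(4)])
cen=B.mean(0); ex=(B[1]-B[0]+B[2]-B[3])[:2]; ex/=np.linalg.norm(ex); ey=np.array([-ex[1],ex[0]])
ey2=(B[0]-B[3]+B[1]-B[2])[:2]; print('ang',np.arctan2(ex[1],ex[0]),np.arctan2(ey2[1],ey2[0])-np.pi/2)
print('cen',cen,'ex',ex)
tb=lambda p:((p[:2]-cen[:2])@ex,(p[:2]-cen[:2])@ey)
print('board corners',[np.round(tb(p),4).tolist() for p in P], tb(P.mean(0)))
print('pivot',tb(z(c,(340,437),.079)))
for p in[(425,480),(430,487)]:print('pin',tb(z(c,p,.112)))
# side
s=np.load('pics/side0.npz')
for nm,p,h in[('boxcornerNL',(52,345),.067),('NR',(425,432),.067),('FL',(305,58),.067),('FR',(620,122),.067),('bNL',(105,315),.075),('bNR',(412,383),.075),('pin',(574,168),.112),('piv',(515,245),.079)]:
    q=z(s,p,h,4.5,(265,205)); print(nm,q.round(4),np.round(tb(q),4))
np.savez('box.npz',cen=cen,ex=ex,ey=ey)
E
```

```text
box [[0.6951, 0.1675, 0.067], [0.653, -0.1874, 0.067], [0.4465, -0.1635, 0.067], [0.4882, 0.1922, 0.067]] [np.float64(0.3574), np.float64(0.2079), np.float64(0.3582), np.float64(0.2083)]
board [[0.6751, 0.1413, 0.075], [0.6518, -0.0588, 0.075], [0.4769, -0.0385, 0.075], [0.5009, 0.1601, 0.075]] [np.float64(0.2015), np.float64(0.176), np.float64(0.2), np.float64(0.1752)]
ang -1.6883265902580504 -1.687538769588644
cen [0.57069731 0.00220927 0.067     ] ex [-0.11725987 -0.99310127]
board corners [[-0.1504, 0.0873], [0.0511, 0.0877], [0.0514, -0.0883], [-0.1486, -0.0878]] (np.float64(-0.049136478427575604), np.float64(-0.00029106953531373873))
pivot (np.float64(-0.010654231098761001), np.float64(-0.09720403976296389))
pin (np.float64(0.03796279472207677), np.float64(-0.11387994813289154))
pin (np.float64(0.0410414570276148), np.float64(-0.11737115079316172))
boxcornerNL [0.6918 0.172  0.067 ] [-0.1828  0.1003]
NR [0.485  0.1917 0.067 ] [-0.1782 -0.1073]
FL [ 0.6484 -0.1814  0.067 ] [0.1732 0.0987]
FR [ 0.4427 -0.1561  0.067 ] [ 0.1722 -0.1085]
bNL [0.6701 0.1481 0.075 ] [-0.1565  0.0816]
bNR [0.4988 0.1628 0.075 ] [-0.1511 -0.0903]
pin [ 0.449 -0.015  0.112] [ 0.0314 -0.1189]
piv [0.4732 0.0217 0.079 ] [-0.0079 -0.0991]
```

Emit:
arm_command(moves=[{"z":5,"hand":255,"spin":0},{"x":2.2,"y":5.4,"z":6,"spin":-3,"hand":255},{"x":4.4,"y":10.8,"z":6,"spin":-6,"hand":255},{"x":6.6,"y":16.2,"z":6,"spin":-9,"hand":255},{"x":8.8,"y":21.6,"z":6,"spin":-12,"hand":255},{"x":11,"y":27,"z":6,"spin":-15,"hand":255},{"x":13.2,"y":32.4,"z":6,"spin":-18,"hand":255},{"x":15.4,"y":37.8,"z":6,"spin":-21,"hand":255},{"x":17.6,"y":43.2,"z":6,"spin":-24,"hand":255},{"x":19.8,"y":48.6,"z":6,"spin":-27,"hand":255},{"x":22,"y":54,"z":6,"spin":-30,"hand":255},{"x":24.2,"y":59.4,"z":6,"spin":-31.7,"hand":255}])

```text
validation failed for argument at $.mo...
```

```bash
cat >> h.py <<'E'
def st():
    s=readout.get_state(); b=np.load('box.npz'); p=s['ee_pos']; d=p[:2]-b['cen'][:2]
    f=s['contact_force']
    print('t',round(float(s['time']),2),'pos',p.round(4),'yaw',round(float(s['tcp_rot'][2]),3),'box',np.round([d@b['ex'],d@b['ey']],4),'F',f.round(2),'Fbox',np.round([f[:2]@b['ex'],f[:2]@b['ey']],2),'gap',round(float(s['finger_gap']),4))
    return s
def goto(bx,by,zz,yaw=None):
    b=np.load('box.npz'); s=readout.get_state(); w=b['cen'][:2]+bx*b['ex']+by*b['ey']
    print('delta cm',np.round((np.append(w,zz)-s['ee_pos'])*100,2), 'spin', None if yaw is None else np.degrees(yaw-s['tcp_rot'][2]).round(1))
E
python3 - <<'E'
from h import *
st(); goto(-.178,0,.056,-.1175)
E
```

```text
t 0.1 pos [ 0.2743 -0.5887  0.2303] yaw 0.436 box [ 0.6216 -0.2251] F [-0.48  1.48 -1.3 ] Fbox [-1.41 -0.65] gap 0.0855
delta cm [ 31.73  76.77 -17.43] spin -31.7
```

Emit:
arm_command(moves=[{"x":0,"y":0,"z":5,"spin":0,"hand":255}])

```text
time: 0.22
ee_pos: [0.2735, -0.586, 0.2747]
tcp_rot: [-3.128, -0.002, 0.436]
contact_force: [0.1, -0.2, 0.0]
finger_gap: 0.0698
```

Emit:
arm_command(moves=[{"x":2.2,"y":5.4,"z":1,"spin":-3,"hand":255},{"x":4.4,"y":10.8,"z":1,"spin":-6,"hand":255},{"x":6.6,"y":16.2,"z":1,"spin":-9,"hand":255},{"x":8.8,"y":21.6,"z":1,"spin":-12,"hand":255},{"x":11,"y":27,"z":1,"spin":-15,"hand":255},{"x":13.2,"y":32.4,"z":1,"spin":-18,"hand":255},{"x":15.4,"y":37.8,"z":1,"spin":-21,"hand":255},{"x":17.6,"y":43.2,"z":1,"spin":-24,"hand":255},{"x":19.8,"y":48.6,"z":1,"spin":-27,"hand":255},{"x":22,"y":54,"z":1,"spin":-30,"hand":255},{"x":24.2,"y":59.4,"z":1,"spin":-31.7,"hand":255}])

```text
time: 1.6
ee_pos: [0.5157, 0.0099, 0.2845]
tcp_rot: [-3.128, -0.002, -0.119]
contact_force: [1.3, -0.5, 0.9]
finger_gap: 0.0004
```

Run:
```python
from h import *
st(); goto(-.178,0,.056,-.1175)
```

```text
t 1.6 pos [0.5157 0.0099 0.2845] yaw -0.119 box [-0.0012 -0.0556] F [ 1.26 -0.45  0.94] Fbox [0.3  1.31] gap 0.0004
delta cm [  7.59  16.9  -22.85] spin 0.1
```

Emit:
arm_command(moves=[{"x":2.2,"y":5,"z":0,"spin":0,"hand":255},{"x":4.6,"y":10.3,"z":0,"spin":0,"hand":255},{"x":6.8,"y":15.2,"z":0,"spin":0,"hand":255},{"x":7.6,"y":16.9,"z":-3,"spin":0,"hand":255},{"x":7.6,"y":16.9,"z":-8,"spin":0,"hand":255},{"x":7.6,"y":16.9,"z":-13,"spin":0,"hand":255},{"x":7.6,"y":16.9,"z":-16,"spin":0,"hand":255},{"x":7.6,"y":16.9,"z":-18,"spin":0,"hand":255},{"x":7.6,"y":16.9,"z":-18,"spin":0,"hand":255}])

```text
time: 2.72
ee_pos: [0.5907, 0.1788, 0.103]
tcp_rot: [-3.129, 0.001, -0.119]
contact_force: [-0.5, 0.2, 0.2]
finger_gap: 0.0003
```

Run:
```python
from h import *
st(); goto(-.178,0,.056,-.1175)
c=snap('top','top1'); im=c['image'][190:340,220:420,::-1]
a=cv2.resize(im,None,fx=3,fy=3,interpolation=cv2.INTER_CUBIC)
c=snap('side','side1'); im=c['image'][150:340,240:420,::-1]
b=cv2.resize(im,None,fx=3,fy=3,interpolation=cv2.INTER_CUBIC)
cv2.imwrite('pics/t1.png',a);cv2.imwrite('pics/s1.png',b)
```

```text
t 2.73 pos [0.5907 0.1788 0.103 ] yaw -0.119 box [-0.1777 -0.0009] F [-0.46  0.23  0.22] Fbox [-0.17 -0.48] gap 0.0003
delta cm [ 0.09  0.02 -4.7 ] spin 0.1
```

View pics/s1.png

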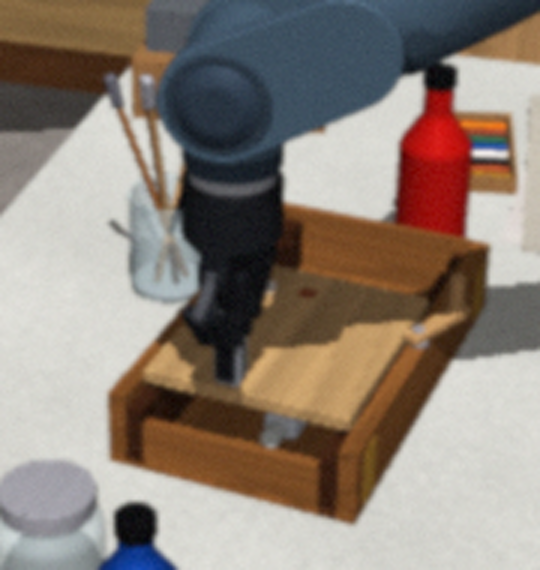

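View pics/t1.png

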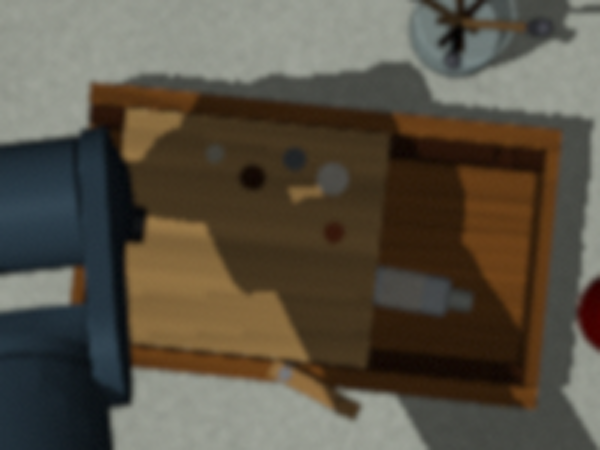

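The side view shows the fingertip at about (317,277), above the trailing part. I'll check whether that matches the measured TCP.

Run:
```python
from h import *
s=np.load('pics/side1.npz'); b=np.load('box.npz')
p=readout.get_state()['ee_pos']; print(proj(s,p))
w=lambda x,y,zz:[*(b['cen'][:2]+x*b['ex']+y*b['ey']),zz]
print(proj(s,[w(-.15,0,.075),w(-.15,.088,.075),w(-.15,-.088,.075)]))
```

```text
[[315.25653921 275.83351278]]
[[320.33436439 280.78570628]
 [286.7326294  272.67243957]
 [355.40568439 289.25380989]]
```

The TCP matches. The side view puts the board edge at −0.150 to −0.155, which leaves at least 8 mm of clearance. Descending.

Emit:
arm_command(moves=[{"x":0,"y":0.3,"z":-2,"spin":0,"hand":255},{"x":0,"y":0.3,"z":-4,"spin":0,"hand":255},{"x":0.1,"y":0.3,"z":-4.7,"spin":0,"hand":255},{"x":0.1,"y":0.3,"z":-4.7,"spin":0,"hand":255}])

```text
time: 3.32
ee_pos: [0.593, 0.1819, 0.0576]
tcp_rot: [-3.128, -0.002, -0.119]
contact_force: [-0.2, 0.5, -1.0]
finger_gap: 0.0002
```

Run:
```python
from h import *
st();goto(-.04-.016,0,.056)
```

```text
t 3.33 pos [0.593  0.1819 0.0576] yaw -0.119 box [-0.1811  0.0011] F [-0.16  0.49 -1.03] Fbox [-0.47 -0.21] gap 0.0002
delta cm [ -1.57 -12.41  -0.16] spin None
```

Emit:
arm_command(moves=[{"x":-0.06,"y":-0.5,"z":0,"spin":0,"hand":255},{"x":-0.12,"y":-1.0,"z":0,"spin":0,"hand":255},{"x":-0.18,"y":-1.5,"z":0,"spin":0,"hand":255},{"x":-0.24,"y":-2.0,"z":0,"spin":0,"hand":255},{"x":-0.3,"y":-2.5,"z":0,"spin":0,"hand":255},{"x":-0.36,"y":-3.0,"z":0,"spin":0,"hand":255},{"x":-0.42,"y":-3.5,"z":0,"spin":0,"hand":255},{"x":-0.48,"y":-4.0,"z":0,"spin":0,"hand":255}])

```text
time: 4.32
ee_pos: [0.5884, 0.1419, 0.058]
tcp_rot: [-3.128, -0.003, -0.119]
contact_force: [0.1, 4.8, 2.1]
finger_gap: 0.0
```

Run:
```python
from h import *
st();goto(-.04-.016,0,.056)
c=snap('top','top2');
cv2.imwrite('pics/t2.png',cv2.resize(c['image'][190:340,220:420,::-1],None,fx=4,fy=4,interpolation=cv2.INTER_CUBIC))
```

```text
t 4.33 pos [0.5884 0.1419 0.058 ] yaw -0.119 box [-0.1408  0.0012] F [0.07 4.76 2.12] Fbox [-4.73 -0.49] gap 0.0
delta cm [-1.11 -8.41 -0.2 ] spin None
```

View pics/t2.png

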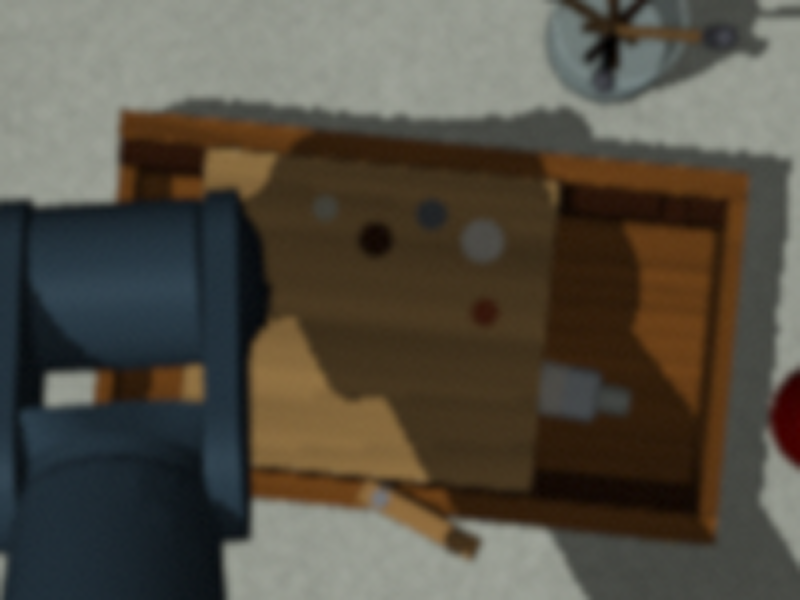

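The push works: the board's leading edge now runs from (560,185) to (533,492), with 4.7 N of pushing force and the board still square.

```bash
cat >> h.py <<'E'
def tb(p):
    b=np.load('box.npz'); d=p[:2]-b['cen'][:2]; return np.round([d@b['ex'],d@b['ey']],4)
E
python3 - <<'E'
from h import *
c=np.load('pics/top2.npz')
for p in[(560,185),(533,492)]:print(tb(z(c,p,.075,4,(220,190))))
E
```

```text
[0.0727 0.087 ]
[ 0.0742 -0.086 ]
```

Emit:
arm_command(moves=[{"x":-0.08,"y":-0.6,"z":0,"spin":0,"hand":255},{"x":-0.15,"y":-1.2,"z":0,"spin":0,"hand":255},{"x":-0.22,"y":-1.8,"z":0,"spin":0,"hand":255},{"x":-0.29,"y":-2.4,"z":0,"spin":0,"hand":255},{"x":-0.36,"y":-3.0,"z":0,"spin":0,"hand":255},{"x":-0.43,"y":-3.6,"z":0,"spin":0,"hand":255},{"x":-0.5,"y":-4.2,"z":0,"spin":0,"hand":255},{"x":-0.57,"y":-4.8,"z":0,"spin":0,"hand":255},{"x":-0.64,"y":-5.4,"z":0,"spin":0,"hand":255},{"x":-0.71,"y":-6.0,"z":0,"spin":0,"hand":255},{"x":-0.78,"y":-6.6,"z":0,"spin":0,"hand":255},{"x":-0.83,"y":-7.0,"z":0,"spin":0,"hand":255}])

```text
time: 5.88
ee_pos: [0.5801, 0.0708, 0.0579]
tcp_rot: [-3.128, -0.003, -0.119]
contact_force: [1.0, 5.1, 2.1]
finger_gap: 0.0002
```

Run:
```python
from h import *
st();goto(-.054,0,.056)
```

```text
t 5.88 pos [0.5801 0.0708 0.0579] yaw -0.119 box [-0.0693  0.0012] F [0.98 5.08 2.06] Fbox [-5.16  0.38] gap 0.0002
delta cm [-0.3  -1.5  -0.19] spin None
```

Now small steps, watching the force.

Emit:
arm_command(moves=[{"x":-0.03,"y":-0.25,"z":0,"spin":0,"hand":255},{"x":-0.06,"y":-0.5,"z":0,"spin":0,"hand":255},{"x":-0.09,"y":-0.7,"z":0,"spin":0,"hand":255},{"x":-0.1,"y":-0.9,"z":0,"spin":0,"hand":255}])

```text
time: 6.38
ee_pos: [0.579, 0.0619, 0.0579]
tcp_rot: [-3.128, -0.003, -0.119]
contact_force: [1.1, 6.1, 2.5]
finger_gap: 0.0001
```

Emit:
arm_command(moves=[{"x":-0.02,"y":-0.2,"z":0,"spin":0,"hand":255}])

```text
time: 6.5
ee_pos: [0.5788, 0.0599, 0.0579]
tcp_rot: [-3.128, -0.003, -0.119]
contact_force: [1.1, 4.7, 2.6]
finger_gap: 0.0002
```

Emit:
arm_command(moves=[{"x":-0.02,"y":-0.15,"z":0,"spin":0,"hand":255}])

```text
time: 6.62
ee_pos: [0.5782, 0.0581, 0.0576]
tcp_rot: [-3.129, -0.002, -0.119]
contact_force: [-0.1, 3.8, 2.3]
finger_gap: -0.0
```

Run:
```python
from h import *
st();goto(-.054,0,.056)
```

```text
t 6.62 pos [0.5782 0.0581 0.0576] yaw -0.119 box [-0.0564  0.0009] F [-0.08  3.82  2.28] Fbox [-3.78 -0.53] gap -0.0
delta cm [-0.12 -0.23 -0.16] spin None
```

Emit:
arm_command(moves=[{"x":-0.02,"y":-0.15,"z":0,"spin":0,"hand":255}])

```text
time: 6.75
ee_pos: [0.5776, 0.0561, 0.0571]
tcp_rot: [-3.13, -0.001, -0.119]
contact_force: [0.3, 3.6, 1.3]
finger_gap: 0.0
```

Emit:
arm_command(moves=[{"x":-0.02,"y":-0.15,"z":0,"spin":0,"hand":255}])

```text
time: 6.88
ee_pos: [0.5773, 0.0547, 0.0571]
tcp_rot: [-3.129, -0.001, -0.119]
contact_force: [1.0, 4.2, 1.8]
finger_gap: -0.0
```

Run:
```python
from h import *
st()
c=snap('top','top3');
cv2.imwrite('pics/t3.png',cv2.resize(c['image'][190:340,220:420,::-1],None,fx=4,fy=4,interpolation=cv2.INTER_CUBIC))
c=snap('side','side3');
cv2.imwrite('pics/s3.png',cv2.resize(c['image'][200:340,260:420,::-1],None,fx=4,fy=4,interpolation=cv2.INTER_CUBIC))
```

```text
t 6.88 pos [0.5773 0.0547 0.0571] yaw -0.119 box [-0.0529  0.0004] F [0.99 4.22 1.85] Fbox [-4.3   0.49] gap -0.0
```

View pics/t3.png

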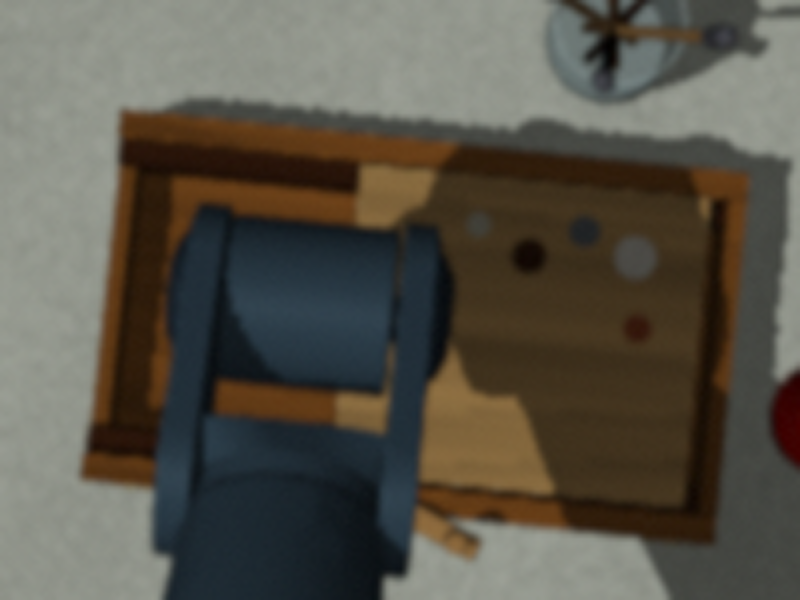

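View pics/s3.png

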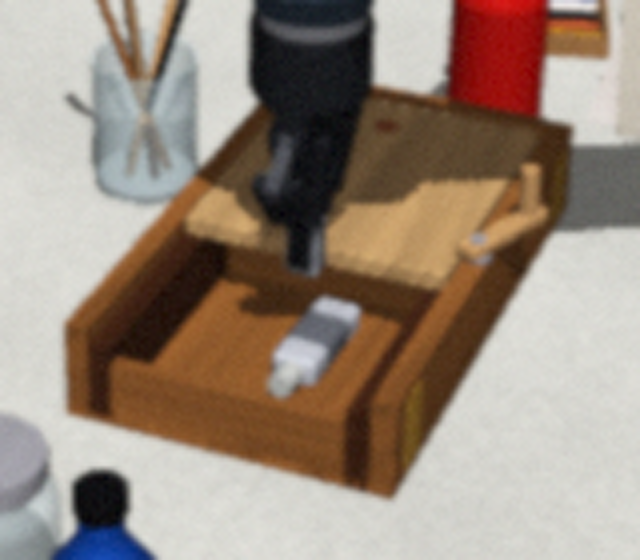

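The leading edge now runs from (713,200) to (690,507). The side view still shows the trailing edge standing a little above the cheeks, around (440,285).

Run:
```python
from h import *
c=np.load('pics/top3.npz')
for h in(.075,.067):
  for p in[(713,200),(690,507),(358,166),(335,395)]:print(h,tb(z(c,p,h,4,(220,190))))
```

```text
0.075 [0.1593 0.0872]
0.075 [ 0.1624 -0.0855]
0.075 [-0.0418  0.0863]
0.075 [-0.0416 -0.0433]
0.067 [0.1602 0.0878]
0.067 [ 0.1634 -0.0859]
0.067 [-0.042   0.0869]
0.067 [-0.0418 -0.0434]
```

Emit:
arm_command(moves=[{"x":0.03,"y":0.3,"z":0,"spin":0,"hand":255},{"x":0.12,"y":1.0,"z":0,"spin":0,"hand":255},{"x":0.24,"y":2.0,"z":0,"spin":0,"hand":255},{"x":0.24,"y":2.0,"z":0,"spin":0,"hand":255}])

```text
time: 7.48
ee_pos: [0.5796, 0.0753, 0.057]
tcp_rot: [-3.13, -0.001, -0.117]
contact_force: [0.2, -0.3, 0.7]
finger_gap: -0.0001
```

Run:
```python
from h import *
st()
c=snap('top','top4');
cv2.imwrite('pics/t4.png',cv2.resize(c['image'][190:340,220:420,::-1],None,fx=4,fy=4,interpolation=cv2.INTER_CUBIC))
c=snap('side','side4');
cv2.imwrite('pics/s4.png',cv2.resize(c['image'][200:340,260:420,::-1],None,fx=4,fy=4,interpolation=cv2.INTER_CUBIC))
```

```text
t 7.47 pos [0.5796 0.0753 0.057 ] yaw -0.117 box [-0.0737  0.0003] F [ 0.16 -0.33  0.71] Fbox [0.31 0.19] gap -0.0001
```

View pics/t4.png

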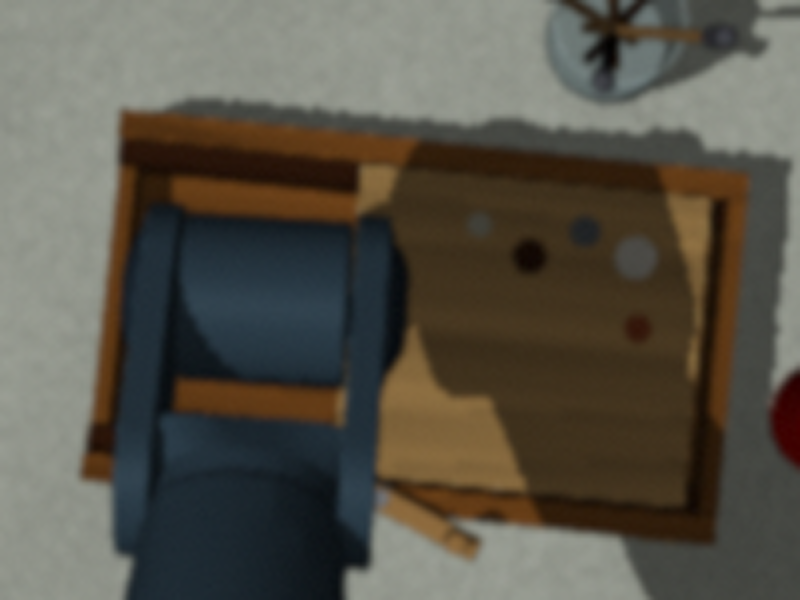

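View pics/s4.png

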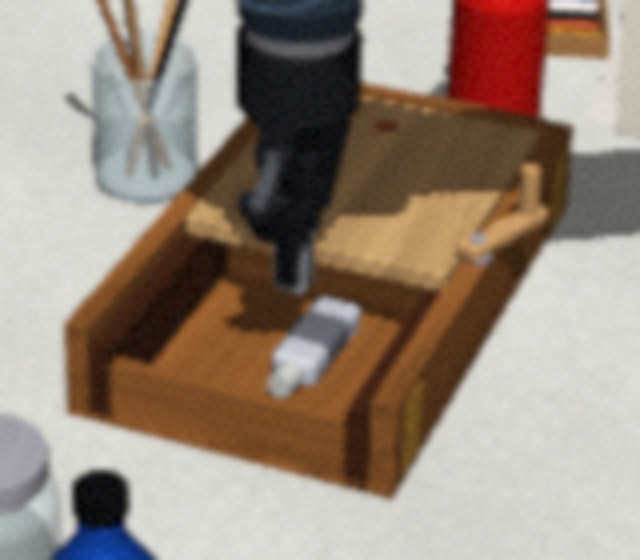

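Backing off changed nothing visible. To tell riding (75 mm top) from dropped (67 mm top), I'll triangulate the red paint dot, using the starting pictures as reference. Its centres are top (637,328) and side (387,125).

Run:
```python
from h import *
def tri(a,pa,b,pb):
    o1,d1=ray(a,*pa);o2,d2=ray(b,*pb)
    A=np.stack([d1,-d2],1);t=np.linalg.lstsq(A,o2-o1,rcond=None)[0]
    return (o1+d1*t[0]+o2+d2*t[1])/2,np.linalg.norm(o1+d1*t[0]-o2-d2*t[1])
f=lambda p,s,o:((p[0]+.5)/s-.5+o[0],(p[1]+.5)/s-.5+o[1])
t0,s0,t4,s4=[np.load(f'pics/{n}.npz') for n in('top0','side0','top4','side4')]
T0=(230,205);S0=(265,205);T4=(220,190);S4=(260,200)
for n,args in {'dot0':(t0,f((405,249),4,T0),s0,f((349,191),4.5,S0)),
 'trailL0':(t0,f((127,85),4,T0),s0,f((105,315),4.5,S0)),
 'dot4':(t4,f((637,328),4,T4),s4,f((387,125),4,S4)),
 'trailL4':(t4,f((358,166),4,T4),s4,f((187,220),4,S4)),
 'boxNL':(t4,f((122,111),4,T4),s4,f((67,325),4,S4)),
 'boxNR':(t4,f((82,478),4,T4),s4,f((393,405),4,S4)),
 'boxFR':(t4,f((715,541),4,T4),s4,f((573,128),4,S4))}.items():
    p,e=tri(*args); print(n,p.round(4),tb(p),'err',round(e,4))
# dot centroids of dark-red by colour near
b=np.load('box.npz')
w=lambda x,y,zz:[*(b['cen'][:2]+x*b['ex']+y*b['ey']),zz]
for zz in(.067,.075): print(zz,(proj(s4,[w(-.04,.088,zz),w(-.04,-.088,zz),w(-.04,-.09,.067)])-S4)*4)
a=cv2.resize(np.load('pics/side4.npz')['image'][240:285,295:400,::-1],None,fx=7,fy=7,interpolation=cv2.INTER_CUBIC)
cv2.imwrite('pics/s4z.png',np.clip(a*1.5,0,255).astype(np.uint8))
```

```text
dot0 [ 0.5785 -0.0143  0.0754] [0.0155 0.0097] err 0.0025
trailL0 [0.6741 0.1414 0.0703] [-0.1504  0.0863] err 0.003
dot4 [ 0.5659 -0.1227  0.0677] [0.1246 0.0099] err 0.0029
trailL4 [0.6608 0.0335 0.066 ] [-0.0416  0.0858] err 0.0025
boxNL [0.6945 0.1674 0.0649] [-0.1785  0.1036] err 0.0029
boxNR [0.4879 0.1923 0.066 ] [-0.179  -0.1045] err 0.0006
boxFR [ 0.4446 -0.1645  0.0624] [ 0.1803 -0.1057] err 0.0042
0.067 [[181.52556087 215.09216537]
 [441.95279237 274.13745441]
 [445.03489674 274.83624364]]
0.075 [[181.44718692 204.41687318]
 [442.58242794 263.18477417]
 [445.03489674 274.83624364]]
```

View pics/s4z.png

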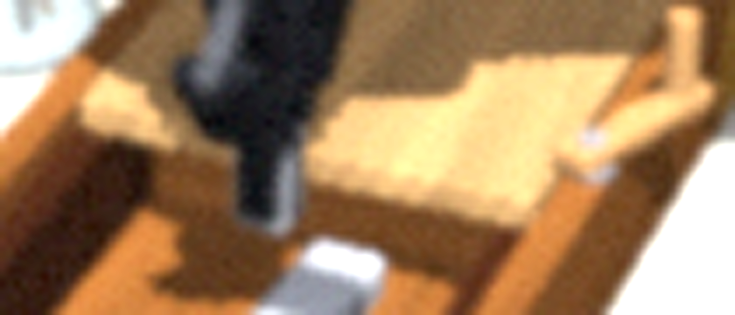

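The dot moved +109 mm along the box and down 7.7 mm (75.4 to 67.7), so the board is home and flush. Next is the button: I'll check the wrist joint margins and compute the waypoints.

Run:
```python
from h import *
s=st(); print(s['q'].round(3))
c=np.load('pics/top4.npz'); print('pin?',tb(z(c,(462,545),.112,4,(220,190))))
for th,off in((-.42,.04),(-.42,.028),(-.38,.018)):
    r=np.array([np.cos(th),np.sin(th)]);t=np.array([-r[1],r[0]])
    q=np.array([-.0105,-.0978])+.048*r-off*t; print(q); goto(*q,.09,-.1175+th)
```

```text
t 7.58 pos [0.5796 0.0748 0.057 ] yaw -0.118 box [-0.0731  0.0004] F [ 1.18  0.37 -0.8 ] Fbox [-0.51  1.12] gap 0.0001
[-0.071  0.312  1.827  0.014  1.001  1.61 ]
pin? [ 0.0366 -0.1167]
[ 0.01701785 -0.15389606]
delta cm [-16.38  -7.14   3.3 ] spin -24.0
[ 0.02191098 -0.14293899]
delta cm [-15.35  -7.75   3.3 ] spin -24.0
[ 0.02739933 -0.13232015]
delta cm [-14.36  -8.42   3.3 ] spin -21.7
```

Emit:
arm_command(moves=[{"x":0,"y":0,"z":5,"spin":0,"hand":255},{"x":0,"y":0,"z":10,"spin":0,"hand":255},{"x":-3,"y":-1,"z":11,"spin":-4,"hand":255},{"x":-7,"y":-3,"z":11,"spin":-10,"hand":255},{"x":-11,"y":-5,"z":11,"spin":-16,"hand":255},{"x":-15,"y":-6.5,"z":11,"spin":-22,"hand":255},{"x":-16.4,"y":-7.1,"z":10,"spin":-24,"hand":255},{"x":-16.4,"y":-7.1,"z":7,"spin":-24,"hand":255},{"x":-16.4,"y":-7.1,"z":7,"spin":-24,"hand":255}])

```text
time: 8.7
ee_pos: [0.4138, 0.004, 0.1253]
tcp_rot: [-3.131, 0.004, -0.537]
contact_force: [-0.6, 0.2, -0.9]
finger_gap: -0.0
```

Run:
```python
from h import *
st(); goto(.017,-.154,.092,-.1175-.42)
c=snap('top','top5');
a=c['image'][190:340,220:420,::-1]
cv2.imwrite('pics/t5.png',cv2.resize(a,None,fx=4,fy=4,interpolation=cv2.INTER_CUBIC))
c=snap('side','side5');
cv2.imwrite('pics/s5.png',cv2.resize(c['image'][200:340,260:420,::-1],None,fx=4,fy=4,interpolation=cv2.INTER_CUBIC))
```

```text
t 8.7 pos [0.4138 0.004  0.1253] yaw -0.537 box [ 0.0166 -0.156 ] F [-0.58  0.16 -0.91] Fbox [-0.09 -0.59] gap -0.0
delta cm [ 0.2  -0.06 -3.33] spin -0.0
```

View pics/s5.png

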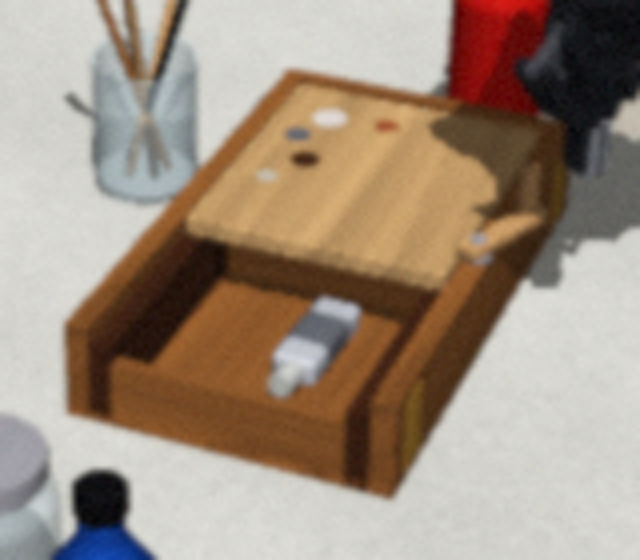

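View pics/t5.png

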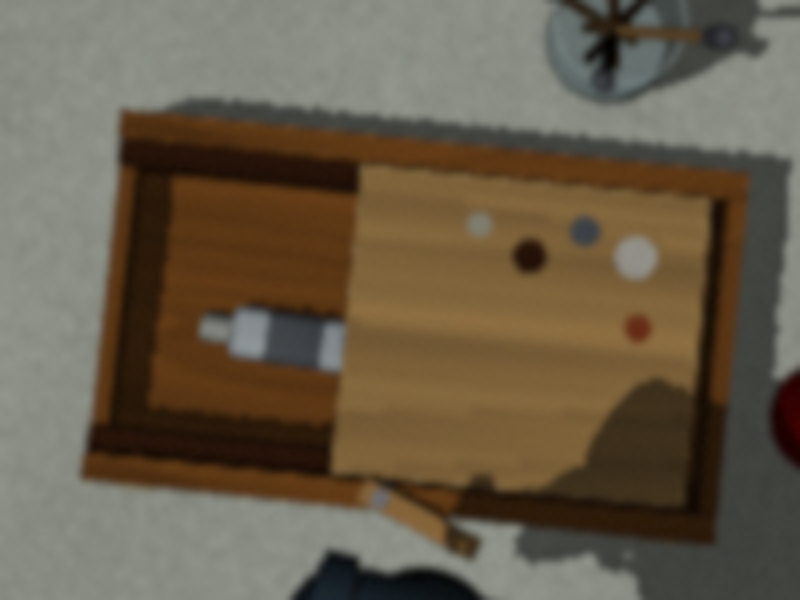

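The board is flush and unobstructed, at trailing x (358,166) to (333,472). The button is unmoved and the tool stands outside it. Descending.

Emit:
arm_command(moves=[{"x":0.1,"y":0,"z":-2,"spin":0,"hand":255},{"x":0.2,"y":0,"z":-3.3,"spin":0,"hand":255},{"x":0.2,"y":0,"z":-3.3,"spin":0,"hand":255}])

```text
time: 9.18
ee_pos: [0.4176, 0.0038, 0.0942]
tcp_rot: [-3.13, 0.001, -0.537]
contact_force: [0.3, -0.3, -0.0]
finger_gap: -0.0
```

```bash
cat > way.py <<'E'
from h import *
import sys
s=st(); b=np.load('box.npz'); off=float(sys.argv[1])
for th in map(float,sys.argv[2:]):
    r=np.array([np.cos(th),np.sin(th)]);t=np.array([-r[1],r[0]])
    q=np.array([-.0105,-.0978])+.048*r-off*t; w=b['cen'][:2]+q[0]*b['ex']+q[1]*b['ey']
    print(th,((w-s['ee_pos'][:2])*100).round(2),np.degrees(-.1175+th-s['tcp_rot'][2]).round(1))
E
python3 way.py .018 -.45 -.38 -.3 -.2 -.1 0 .1 .2 .3 .4
```

```text
t 9.18 pos [0.4176 0.0038 0.0942] yaw -0.537 box [ 0.0164 -0.1522] F [ 0.26 -0.28 -0.03] Fbox [0.25 0.3 ] gap -0.0
-0.45 [ 1.62 -1.05] -1.8
-0.38 [ 1.84 -1.33] 2.2
-0.3 [ 2.12 -1.63] 6.8
-0.2 [ 2.51 -1.97] 12.6
-0.1 [ 2.92 -2.27] 18.3
0.0 [ 3.37 -2.52] 24.0
0.1 [ 3.83 -2.74] 29.7
0.2 [ 4.32 -2.9 ] 35.5
0.3 [ 4.82 -3.02] 41.2
0.4 [ 5.33 -3.08] 46.9
```

Emit:
arm_command(moves=[{"x":0.6,"y":-0.4,"z":0,"spin":0,"hand":255},{"x":1.2,"y":-0.8,"z":0,"spin":0,"hand":255},{"x":1.6,"y":-1.1,"z":0,"spin":0,"hand":255},{"x":1.8,"y":-1.3,"z":0,"spin":2,"hand":255},{"x":2.1,"y":-1.6,"z":0,"spin":7,"hand":255},{"x":2.5,"y":-2.0,"z":0,"spin":12.5,"hand":255},{"x":2.9,"y":-2.3,"z":0,"spin":18,"hand":255}])

```text
time: 10.05
ee_pos: [0.4467, -0.0193, 0.0942]
tcp_rot: [-3.13, 0.001, -0.22]
contact_force: [-1.2, 1.1, 0.6]
finger_gap: -0.0
```

```bash
python3 way.py .018 0 .1 .2 .3 .4 .5 .6 .7 .8 .9 1
python3 - <<'E'
from h import *
c=snap('top','top6');
a=c['image'][190:340,220:420,::-1]
cv2.imwrite('pics/t6.png',cv2.resize(a,None,fx=3,fy=3,interpolation=cv2.INTER_CUBIC))
c=snap('side','side6');
cv2.imwrite('pics/s6.png',cv2.resize(c['image'][200:340,260:420,::-1],None,fx=3,fy=3,interpolation=cv2.INTER_CUBIC))
E
```

```text
t 10.05 pos [ 0.4467 -0.0193  0.0942] yaw -0.22 box [ 0.0359 -0.1206] F [-1.22  1.06  0.57] Fbox [-0.91 -1.34] gap -0.0
0.0 [ 0.46 -0.22] 5.9
0.1 [ 0.93 -0.43] 11.6
0.2 [ 1.41 -0.6 ] 17.3
0.3 [ 1.91 -0.71] 23.0
0.4 [ 2.42 -0.78] 28.8
0.5 [ 2.93 -0.79] 34.5
0.6 [ 3.44 -0.75] 40.2
0.7 [ 3.95 -0.66] 46.0
0.8 [ 4.44 -0.52] 51.7
0.9 [ 4.92 -0.34] 57.4
1.0 [ 5.38 -0.1 ] 63.1
```

View pics/s6.png

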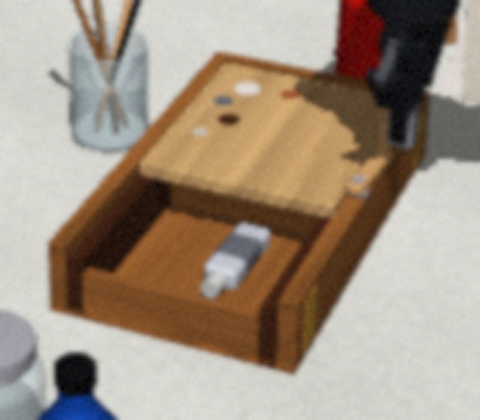

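View pics/t6.png

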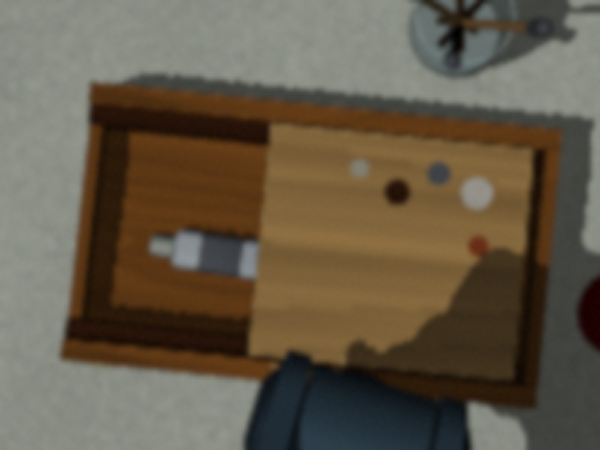

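The button has begun turning: force is about 1.6 N, and the side view shows the bar swung in at (360,185). Continuing along the arc.

Emit:
arm_command(moves=[{"x":0.45,"y":-0.2,"z":0,"spin":6,"hand":255},{"x":0.95,"y":-0.45,"z":0,"spin":11.5,"hand":255},{"x":1.4,"y":-0.6,"z":0,"spin":17,"hand":255},{"x":1.9,"y":-0.7,"z":0,"spin":23,"hand":255},{"x":2.4,"y":-0.8,"z":0,"spin":29,"hand":255},{"x":2.9,"y":-0.8,"z":0,"spin":34.5,"hand":255},{"x":3.45,"y":-0.75,"z":0,"spin":40,"hand":255},{"x":3.95,"y":-0.65,"z":0,"spin":46,"hand":255},{"x":4.45,"y":-0.5,"z":0,"spin":51.5,"hand":255}])

```text
time: 11.28
ee_pos: [0.4913, -0.0246, 0.0941]
tcp_rot: [-3.129, 0.001, 0.677]
contact_force: [-2.4, 0.1, -0.0]
finger_gap: 0.0
```

```bash
python3 way.py .018 .9 1 1.1 1.2 1.3 1.4 1.5 1.55 1.6
python3 - <<'E'
from h import *
c=snap('top','top7');
a=c['image'][190:340,220:420,::-1]
cv2.imwrite('pics/t7.png',cv2.resize(a,None,fx=3,fy=3,interpolation=cv2.INTER_CUBIC))
c=snap('side','side7');
cv2.imwrite('pics/s7.png',cv2.resize(c['image'][200:340,260:420,::-1],None,fx=3,fy=3,interpolation=cv2.INTER_CUBIC))
E
```

```text
t 11.28 pos [ 0.4913 -0.0246  0.0941] yaw 0.677 box [ 0.0359 -0.0757] F [-2.44  0.12 -0.02] Fbox [ 0.17 -2.44] gap 0.0
0.9 [0.46 0.19] 6.0
1.0 [0.91 0.43] 11.8
1.1 [1.34 0.71] 17.5
1.2 [1.75 1.03] 23.2
1.3 [2.11 1.38] 29.0
1.4 [2.44 1.78] 34.7
1.5 [2.73 2.2 ] 40.4
1.55 [2.86 2.42] 43.3
1.6 [2.97 2.65] 46.1
```

View pics/s7.png

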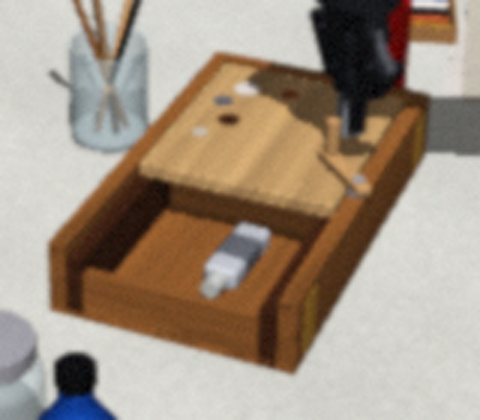

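The bar now lies over the board from (368,190) to (322,152), with the pin in front of the fingertip. Going on to 1.5.

Emit:
arm_command(moves=[{"x":0.45,"y":0.2,"z":0,"spin":6,"hand":255},{"x":0.9,"y":0.4,"z":0,"spin":12,"hand":255},{"x":1.35,"y":0.7,"z":0,"spin":17.5,"hand":255},{"x":1.75,"y":1.0,"z":0,"spin":23,"hand":255},{"x":2.1,"y":1.4,"z":0,"spin":29,"hand":255},{"x":2.45,"y":1.8,"z":0,"spin":34.5,"hand":255},{"x":2.7,"y":2.15,"z":0,"spin":40,"hand":255},{"x":2.7,"y":2.15,"z":0,"spin":40,"hand":255}])

```text
time: 12.38
ee_pos: [0.5188, -0.003, 0.0943]
tcp_rot: [-3.13, 0.001, 1.369]
contact_force: [0.1, 0.9, 0.2]
finger_gap: -0.0001
```

```bash
python3 way.py .018 1.5 1.55
python3 - <<'E'
from h import *
c=snap('top','top8');
a=c['image'][190:340,220:420,::-1]
cv2.imwrite('pics/t8.png',cv2.resize(a,None,fx=3,fy=3,interpolation=cv2.INTER_CUBIC))
c=snap('side','side8');
cv2.imwrite('pics/s8.png',cv2.resize(c['image'][200:340,260:420,::-1],None,fx=4,fy=4,interpolation=cv2.INTER_CUBIC))
E
```

```text
t 12.38 pos [ 0.5188 -0.003   0.0943] yaw 1.369 box [ 0.0113 -0.0509] F [0.06 0.86 0.16] Fbox [-0.86 -0.04] gap -0.0001
1.5 [-0.02  0.04] 0.7
1.55 [0.11 0.27] 3.6
```

View pics/s8.png

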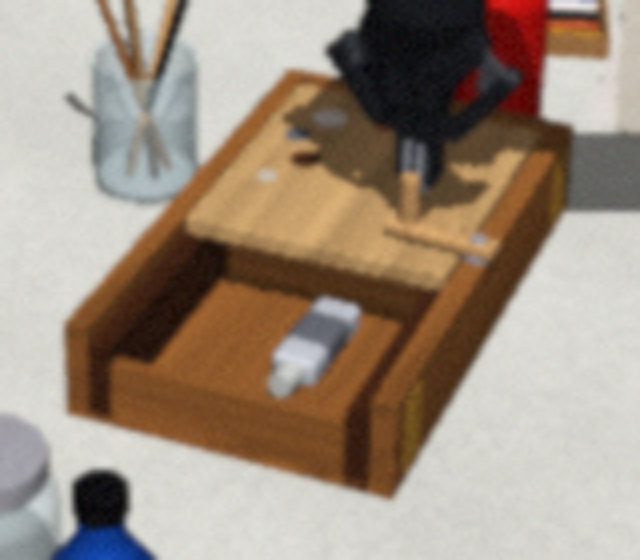

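The bar lies straight across the board, from (390,228) to (495,255), parallel to the trailing edge. Backing off and then up.

Emit:
arm_command(moves=[{"x":0,"y":-0.5,"z":0,"spin":0,"hand":255},{"x":-0.1,"y":-1.5,"z":0,"spin":0,"hand":255},{"x":-0.2,"y":-2.0,"z":1,"spin":0,"hand":255},{"x":-0.2,"y":-2.0,"z":5,"spin":0,"hand":255},{"x":-0.2,"y":-2.0,"z":10,"spin":0,"hand":255},{"x":-4,"y":-3,"z":14,"spin":0,"hand":255},{"x":-8,"y":-4,"z":16,"spin":0,"hand":255},{"x":-10,"y":-5,"z":16,"spin":0,"hand":255},{"x":-10,"y":-5,"z":16,"spin":0,"hand":255},{"x":-10,"y":-5,"z":16,"spin":0,"hand":255}])

```text
time: 13.72
ee_pos: [0.4192, -0.0532, 0.2546]
tcp_rot: [-3.131, 0.0, 1.369]
contact_force: [0.6, 0.6, 0.4]
finger_gap: 0.0
```

Run:
```python
from h import *
st()
c=snap('top','top9');
a=c['image'][190:340,220:420,::-1]
cv2.imwrite('pics/t9.png',cv2.resize(a,None,fx=4,fy=4,interpolation=cv2.INTER_CUBIC))
c=snap('side','side9');
cv2.imwrite('pics/s9.png',c['image'][:,:,::-1])
```

```text
t 13.72 pos [ 0.4192 -0.0532  0.2546] yaw 1.369 box [ 0.0728 -0.144 ] F [0.59 0.6  0.37] Fbox [-0.66  0.52] gap 0.0
```

View pics/t9.png

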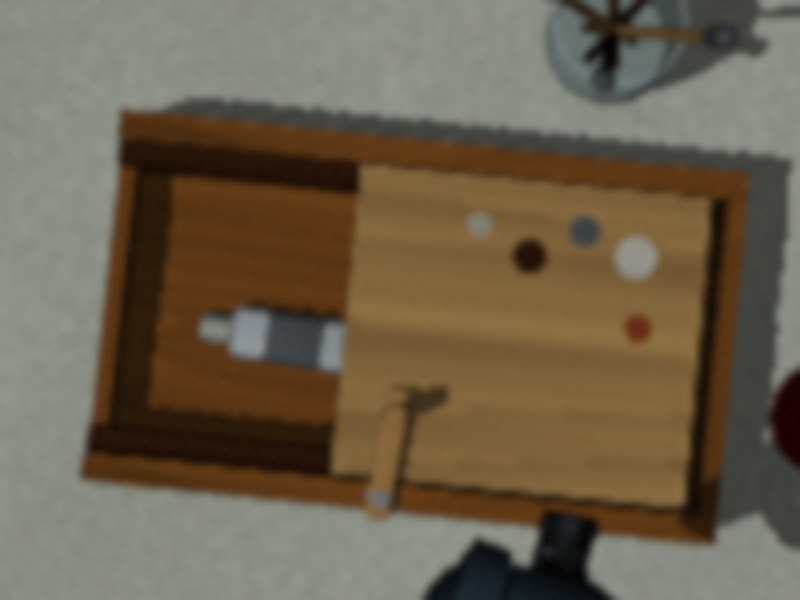

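View pics/s9.png

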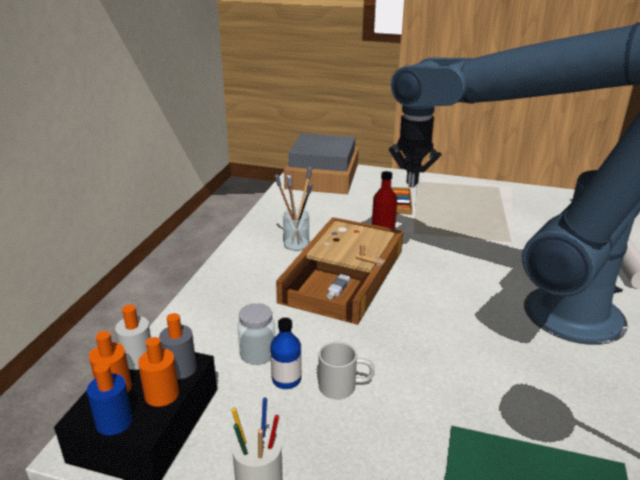

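The bar runs from the pivot at (378,497) to its tip at (398,395). Against the box's y direction (40/367 px slope) that is about 1.49 rad, well above 1.3. The board's edges are unmoved and the gripper is clear, so I'm handing in.

Run:
```python
from h import *
print(workorder.sign_off())
```

```text
the job is handed in; nothing more can be done
None
```

The board is home in its notches and the turn-button lies across it. I handed the job in at about 14 s of the 48 s allowed; the sign-off reports no verdict.

- **Board:** I pushed it about 109 mm along the rails with the shut fingertips, at roughly 4 to 6 N. Two-view triangulation of a paint dot put the board's top at 75.4 mm at the start and 67.7 mm after the push. The dot's shift along the box puts the board's centre at about 60 mm, which is home. Direct readings of the board's edges in the top view agree within about 3 mm. I felt no sharp drop, only a small dip in force. Backing off the fingertip moved nothing, so I took the drop from the pictures.
- **Turn-button:** I pushed it round by the pin at 1 to 2.5 N. In the last top view it stands at about 1.49 rad, against the 1.3 rad needed.
- **Everything else:** In the last pictures the bottles, jars, mug and tray stand where they were. One tube is visible in the box and looks undisturbed; I could not check the other one under the board. The gripper ended about 25 cm above the table, touching nothing.

The first move call was refused because one row lacked some fields. Nothing had moved, so I sent it again with every field filled in.

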